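# Turn the hammer round in its holder

## Robot

A 6-joint arm with a two-finger parallel gripper is mounted at the origin on the work surface. World frame = base frame: x ahead of the robot, y to its left, z up, the work surface at z = 0. Lengths are in m, angles in rad, forces in N, time in s.
With the tool pointing down it reaches from about 0.35 to 0.775 m from the base axis. Payload 7.3 kg.
Tool frame: the origin (TCP) lies at the centre of the arm's flange, where the gripper is bolted on; the fingertips stand 178 mm ahead of it and the grasp point (between the pads) lies 159 mm ahead of it; z points along the fingers, y is the line along which they close (so a half turn about z gives the same grasp; the last joint's range is limited). The gripper opens to 92 mm and grips with 3 to 60 N. Pads are 19 mm wide; open, the fingers measure 130 mm over their backs; the gripper's body (75 mm by 190 mm) begins 47 mm behind the grasp point.
Start: joints at [1.192, 0.342, 1.524, -0, 1.275, -0.146], TCP at [0.121, 0.511, 0.405] pointing down, gripper open.
Joint ranges: [-2.53, 2.53], [-0.77, 2.02], [0.04, 2.7], [-1, 4.14], [0.28, 2.66], [-3.11, 3.11]. Speed limits (rad/s): [2.57, 2.57, 3.14, 3.14, 3.14, 3.14].

## Interface

Orientations are given as [roll, pitch, yaw] about the fixed x, y, z axes, in that order (R = Rz(yaw) Ry(pitch) Rx(roll)).
In Python, from cell import telemetry, vision, ticket gives the robot as it stands.
- The arm moves only by the shell command python3 -m crank 'ROWS' [FORCE]. ROWS is JSON, a list of rows, each a list of 5 numbers: the gripper command: -1 is shut, 1 is fully open, values between are in proportion, then the shift along the tool's x, y, z in mm, then the turn about the tool's z in rad. In form: [[fingers, dx, dy, dz, roll], ...]. A call has 1 to 12 rows; each row is the pose to reach, as a shift and turn from the pose commanded when the call began, along the tool's axes at that moment; what a row does not reach only later rows make up. A row lasts 1/12 s, in which the tool goes at most 41.7 mm and 7.16 degrees, less where a joint would pass 70% of its speed; a pose out of reach is approached as far as the arm can. A call with a gripper value outside its range is refused whole. The fingers move at their own pace and stop on an object; FORCE is the grip in N (left out, the last holds). Time passes only in rows, so rows that repeat a pose let the fingers close. It gives the time, the measured TCP pose, the force, the opening and the grip force at its end, in the units of the state.
- telemetry.observe(): the state, without advancing time (a new reading comes with each control period).
- vision.read_camera(name): name is "scene" or "top" or "wrist"; returns (picture, depth): 384x512x3 uint8, red, green, blue; 384x512 float32, m along the optical axis (not along the pixel's ray), 0 where there is no reading.
- vision.get_calibration(name): a dict with "camera_matrix" (3x3 intrinsics, pixels), "dist" ([k1, k2, p1, p2, k3] as OpenCV has them; the pictures are not rectified), "rvec" (rotation vector, rad) and "tvec" (3), from world to camera coordinates, as OpenCV has them. Camera axes: x right, y down, z forward; pixel columns grow to the right and rows downward; lengths in m; the calibration is good to about 2 mm. A picture is of the moment at which its call begins: read the wrist's pose just before it. get_calibration takes no time and is no camera call; for the wrist camera it gives the pose at the moment of the call.
- ticket.hand_in(): hands the job in; it is judged then, once.
The state is a dict: "time": time; "qpos": joint angles; "qvel": joint speeds; "joint_efforts": joint torques, N m; "tool_pos": TCP position; "tool_rot": TCP orientation; "contact_force": force on the tool from outside, world axes, zero at the start; "torque": the same for the moment, N m; "opening": finger opening in m; "grip_force": force on a finger pad.
Only numpy, scipy, OpenCV 4.12 (cv2) and the standard library are available. Lean on these libraries where they do the work, as an engineer would, in place of code of your own. Each camera call takes 0.05 s, during which the arm holds its last target. There are 200 camera calls.

## Task

The hammer was put back in its covered holder the wrong way round, handle in and head out. Pull it all the way out, lay it down on the open counter and let go so that you can change your grip, then put it back head first: the head down on the counter behind the lip, under the clear cover, and the handle sticking out of the mouth. Leave the jar, the tire gauge and the drip tray where they are.

Things in the scene. Friction and masses are not known exactly. Their poses are not given: they have to be found in the camera images.
- hammer: Small steel hammer with flat-sided pale wooden handle, 200 mm long, about 0.26 kg. Origin: underside of the middle of the head; x points along the handle towards the head, z up as it lies flat. Handle: x -185 to -15 mm, 24 mm wide in y, z 8 to 26 mm. Starts with the handle in the holder, resting on its lip, and the head on the counter outside, 74 to 89 mm in front of the mouth.
- hammer_head (a point): Centre of the head, 17 mm above the hammer's origin. Head: 30 mm along x, 84 mm along y, 34 mm high, centred here; its middle block is 34 mm wide in y, its striking ends are round and alike. Balance point about 11 mm from here towards the handle. Alone on the counter the hammer rests on its head and may dip up to 0.05 rad towards the handle end.
- hammer_butt (a point): Free end of the handle, on its centre line (x -185, z 17 mm in the hammer's frame).
- holder: Fixed low wooden holder with a clear cover edged in aluminium; the counter is its floor. Origin: on the counter, under the middle of the inside space; x points from the open mouth in to the back wall, z up. Inside: 115 mm deep (mouth x -57.5, back wall x +57.5 mm), 110 mm wide in y, 60 mm high; the cover's top is at 66 mm. Side walls 9 mm, back wall 10 mm thick.
- holder_mouth (a point): Middle of the mouth's lower edge, on the counter (x -57.5 mm in the holder's frame; same axes).
- holder_lip (a point): Middle of the top of the dark wooden lip that crosses the holder's full width on the counter, 7.5 mm high, x +3 to +13 mm in the holder's frame. The 44.5 mm space between it and the back wall is for the head, which must be lifted over the lip (52 mm are free above it) and let down behind it; 85 to 100 mm of the handle then stick out of the mouth.
- jar: Bystander: closed glass jar of white nylon clips, 76 mm across, 93 mm high; origin at the centre of its underside.
- gauge: Bystander: chrome tire gauge lying on the counter, 131 mm long along its x, up to 20 mm thick; origin under its middle.
- tray: Bystander: open black plastic drip tray, 240 x 170 x 30 mm; origin at the centre of its underside.
Things that resemble listed ones, but are neither listed nor needed, are in the scene too. Of the things that look like the hammer, take the one that is farthest to the robot's right at the start.

How it is judged:
On the way, in this order (a step that is already met when the one before it is completed fails the run):
1. the hammer is wholly out of the holder (x of hammer_butt in the frame of holder below -0.06 m and x of hammer_head in the frame of holder below -0.075 m), for 0.05 s.
2. the hammer lies on the counter outside the holder, let go and at rest ((horizontal distance between hammer_butt and holder above 0.09 m or x of hammer_butt in the frame of holder below -0.0575 m) and horizontal distance between hammer_head and holder above 0.09 m and height (world z) of each of hammer_head, hammer_butt below 0.05 m and contact force between the fingers and hammer below 0.1 N and linear speed of hammer below 0.02 m/s), for 0.15 s.
At the end, for the whole second after the job is handed in: The hammer's head is inside the holder between the lip and the back wall, down on the counter (head centre less than 21 mm above it), the free end of the handle points out of the mouth (more than 62 mm beyond it), and the hammer is released and at rest (x of hammer_head in the frame of holder between 0.024 and 0.047 m and y of hammer_head in the frame of holder between -0.055 and 0.055 m and height (world z) of hammer_head below 0.021 m and x of hammer_butt in the frame of holder below -0.12 m and height (world z) of hammer_butt below 0.05 m and contact force between the fingers and hammer below 0.1 N and linear speed of hammer below 0.02 m/s and angular speed of hammer below 0.2 rad/s); the robot touches nothing.
It fails at once if the jar pushed more than 30 mm away or tipped over (distance of jar from where it was at the start of the episode above 0.03 m or angle between jar's own z axis and vertical above 0.5 rad).
It fails at once if the tire gauge pushed more than 30 mm away or tipped over (distance of gauge from where it was at the start of the episode above 0.03 m or angle between gauge's own z axis and vertical above 0.5 rad).
It fails at once if the drip tray pushed more than 30 mm away or tipped over (distance of tray from where it was at the start of the episode above 0.03 m or angle between tray's own z axis and vertical above 0.5 rad).
It also fails if it takes over 64 s, if anything falls off the work surface, if the arm or the gripper's body presses on something with over 40 N, if the wrist force passes 120 N, or if a joint passes its speed limit or range.

## Working session

There is one attempt and no reset: what is moved stays moved. The work goes in short steps, Python scripts to look and compute and a shell command to move; the robot and the scene stay as the last step left them, time stands still between calls to the robot, and variables do not carry over. Pictures are saved under pics/ and viewed, at most 10 in all, crops included, and the job is handed in when it is done.

```bash
ls; mkdir -p pics; cat > h.py <<'E'
import numpy as np, cv2
from cell import telemetry, vision, ticket
def grab(n,save=None):
    c=vision.get_calibration(n); p,d=vision.read_camera(n)
    if save: cv2.imwrite('pics/'+save,p[:,:,::-1])
    return p,d,c
def ray(c,uv):
    K=np.array(c['camera_matrix'],float);D=np.array(c['dist'],float)
    R=cv2.Rodrigues(np.array(c['rvec'],float))[0];t=np.array(c['tvec'],float).reshape(3)
    n=cv2.undistortPoints(np.array(uv,float).reshape(-1,1,2),K,D).reshape(-1,2)
    d=np.c_[n,np.ones(len(n))]
    return -R.T@t, d@R, d
def plane(c,uv,z):
    o,d,_=ray(c,uv); return o+d*((z-o[2])/d[:,2])[:,None]
def deep(c,uv,dep):
    o,d,_=ray(c,uv); return o+d*np.array([dep[int(round(v)),int(round(u))] for u,v in np.reshape(uv,(-1,2))])[:,None]
def proj(c,P):
    return cv2.projectPoints(np.array(P,float).reshape(-1,1,3),np.array(c['rvec'],float),np.array(c['tvec'],float),np.array(c['camera_matrix'],float),np.array(c['dist'],float))[0].reshape(-1,2)
E
python3 - <<'E'
from h import *
im=[]
for n in ('scene','top'):
    p,d,c=grab(n,n+'0.png'); np.savez('/tmp/%s0.npz'%n,p=p,d=d,**{k:np.array(v) for k,v in c.items()})
    o,_,_=ray(c,[[256,192]]);print(n,o)
s=telemetry.observe();print(s)
E
```

```text
pics
scene [1.54734424 0.0736925  0.81431275]
top [ 0.49545917 -0.00865439  1.05116272]
{'time': 0.1, 'qpos': array([ 1.19199785e+00,  3.42645980e-01,  1.52487630e+00,  3.01705964e-05,
        1.27540973e+00, -1.45954771e-01]), 'qvel': array([-0.00043172, -0.0006512 , -0.00222125,  0.00194202, -0.00031042,
       -0.00114556]), 'joint_efforts': array([ 7.71225568e-04, -4.32000017e+01, -2.44692868e+01,  7.18236063e-02,
        5.26276231e-02, -3.28504063e-05]), 'tool_pos': array([0.1210519 , 0.51074171, 0.40413374]), 'tool_rot': array([-3.14027173e+00, -2.23338170e-04,  2.90873999e+00]), 'contact_force': array([-0.48478012, -0.18865123,  0.76140541]), 'torque': array([ 0.06899631,  0.01526539, -0.02582639]), 'grip_force': 0.0, 'opening': 0.0918388431804374}
```

View pics/top0.png

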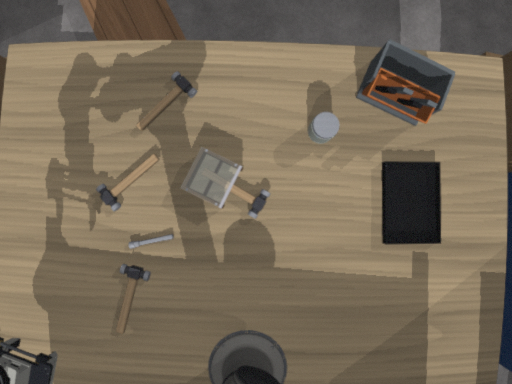

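View pics/scene0.png

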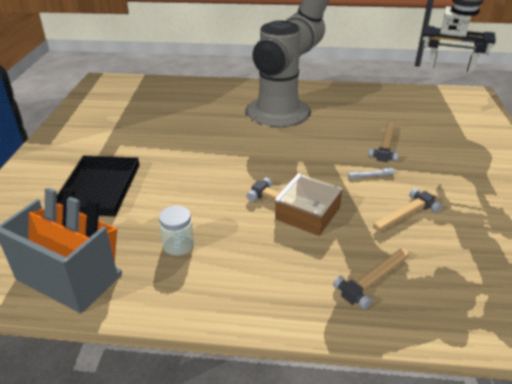

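Top view, with the robot at the bottom and its right being image right. Hammer candidates have heads at (184,85), (110,197), (134,272) and (259,204). The last is farthest right and is the only one in the holder, which is centred near (212,178) with its mouth to the lower right. The jar is at (324,127), the gauge at (151,241) and the tray at (411,203). I'll confirm the hammer in an enlarged crop.

```bash
python3 - <<'E'
from h import *
z=np.load('/tmp/top0.npz');p=z['p'];d=z['d'];c={k:z[k] for k in('camera_matrix','dist','rvec','tvec')}
cv2.imwrite('pics/crop1.png',cv2.resize(p[140:225,172:282,::-1],None,fx=7,fy=7,interpolation=cv2.INTER_CUBIC))
# head: dark + steel raised pixels near (259,204); use depth heights
vv,uu=np.mgrid[140:225,172:282]; uv=np.c_[uu.ravel(),vv.ravel()]
P=deep(c,uv,d); hsv=cv2.cvtColor(p,cv2.COLOR_RGB2HSV)[140:225,172:282].reshape(-1,3)
H=P[:,2].reshape(85,110)
def rect(m,name,z):
    m=m.reshape(85,110).astype(np.uint8); n,l,s,ce=cv2.connectedComponentsWithStats(m)
    i=1+np.argmax(s[1:,4]); pts=uv[(l==i).ravel()]
    W=plane(c,pts,z)[:,:2]; r=cv2.minAreaRect(W.astype(np.float32)*1000); print(name,s[i],r)
sel=(uu.ravel()>245)
rect((P[:,2]>0.022)&sel,'head',0.03)
wood=(hsv[:,1]>60)&(P[:,2]>0.015)&(P[:,2]<0.04)&(uu.ravel()>225)&(uu.ravel()<258)
rect(wood,'handle',0.026)
rect((P[:,2]>0.05),'holder',0.066)
for y in range(0,85,6): print((H[y,::6]*1000).astype(int))
E
```

```text
head [ 74  49  24  29 343] ((486.7127685546875, -19.86301040649414), (74.92033386230469, 67.10889434814453), 10.245613098144531)
handle [ 59  44  25  20 216] ((511.9776916503906, 25.245868682861328), (73.34983825683594, 23.76644515991211), 60.52998352050781)
holder [   9    7   62   62 2156] ((555.1793823242188, 111.29057312011719), (126.33512878417969, 127.86154174804688), 65.10741424560547)
[ 1  0 -1 -4  1 -1 -1 -1 -1  0 -2 -1 -3  1  2 -2  1 -2  0]
[ 0  0 -2 -1 -2 -2 -2  0 -1  0  0 -1 -1  1 -2 -2  0 -1 -3]
[ 0 -1 -4  0  1 63 64 -1  0 -2 -1  0 -2  0 -1  0  2 -2  2]
[ 1  0  0 -5 62 63 64 67 62  1  0  0  0 -3 -5  1  0 -2 -1]
[-2 -1  0 -2 64 61 65 66 62 67 65  1  0  0  0 -2  0 -3  1]
[  -4    0   -3   63   64   65   69   65   65   63   62   63    1   -4
   -1    0    3   -2 1051]
[-4 -1  0 65 64 63 62 62 64 61 63 -3  2 -1  0  0  0  0  0]
[   0   -1   62   60   64   62   65   63   65   62   64   -2 1051   -4
   -2   -2    0    0   -1]
[ 0 -1 65 67 64 63 62 64 63 65 28 26 -4 -1  1  0  0 -1  1]
[  -2    0   -3   -1   63   63   64   61   61   67    0   22 1051   26
    1   25   30    0    1]
[ 0 -1  1  1  3 -1 64 60 61  0  0  0 -1 27 28 34 -3 -1  0]
[ 0  0 -1  0  0  0 -4  0 65  1 -1  1 -1  0 36 30  1 -1  1]
[ 0  0  4 -4 -2  1  1 -2 -1  1 -1 -2  0 27 26  1 -5 -2 -2]
[-4 -2  1 -4 -1 -1 -4  0 -2  0 -2 -1  0  0 20  0  1  0  1]
[ 0  0  0 -2 -1  0 -1  3 -1  0  0  0  0 -1 -2  0 -1 -2  0]
```

View pics/crop1.png

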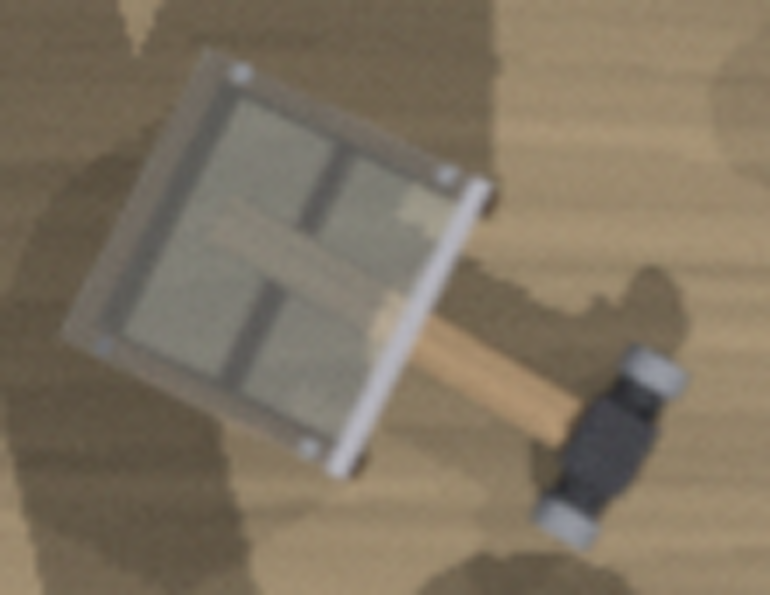

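The crop confirms it: the pale handle runs under the clear cover and over the lip, and the dark head sits outside at crop (610,445). The mouth's aluminium strip runs from (487,185) to (340,472). Now the poses.

```bash
python3 - <<'E'
from h import *
z=np.load('/tmp/top0.npz');p=z['p'];d=z['d'];c={k:z[k] for k in('camera_matrix','dist','rvec','tvec')}
g=lambda q:[((x+.5)/7-.5+172,(y+.5)/7-.5+140) for x,y in q]
W=plane(c,g([(493,185),(345,476),(205,48),(62,335)]),.066)[:,:2]
print('corners mouthR.. ',W.round(4).tolist())
m=(W[0]+W[1])/2;b=(W[2]+W[3])/2;print('mouth',m,'len',np.linalg.norm(b-m),'w',np.linalg.norm(W[0]-W[1]),np.linalg.norm(W[2]-W[3]))
for v in (b-m,W[2]-W[0],W[3]-W[1]): print('ang',np.arctan2(v[1],v[0]))
v=W[0]-W[1];print('ang perp',np.arctan2(v[1],v[0])+np.pi/2, np.arctan2(*(W[2]-W[3])[::-1])+np.pi/2)
E1=plane(c,g([(658,368),(567,525)]),.022)[:,:2];print('head ends',E1,'c',E1.mean(0)); v=E1[0]-E1[1];print('perp ang',np.arctan2(v[1],v[0])+np.pi/2)
hd=plane(c,g([(425,335),(560,425)]),.026)[:,:2]; print('handle',hd,np.arctan2(*(hd[0]-hd[1])[::-1]))
for n,u in(('jar',(325,125)),('gauge',(151,241)),('tray',(411,203))): print(n,plane(c,[u],.09 if n=='jar' else .02)[0])
E
```

```text
corners mouthR..  [[0.5871, 0.0282], [0.4723, 0.0826], [0.6381, 0.1426], [0.5242, 0.1948]]
mouth [0.52970792 0.05539931] len 0.12444267757454545 w 0.12696961053615022 0.1252970071486666
ang 1.1444500937386355
ang 1.1510643630522448
ang 1.1377519959646656
ang perp 1.1280490774845247 1.1403394424592588
head ends [[ 0.51837046 -0.03916705]
 [ 0.45379828 -0.0038562 ]] c [ 0.48608437 -0.02151162]
perp ang 1.0703800868004443
handle [[ 5.29218258e-01  5.55409654e-02]
 [ 4.94238830e-01 -1.09768672e-05]] 1.0088453783510836
jar [ 0.70210532 -0.1933384   0.09      ]
gauge [0.37003728 0.28491804 0.02      ]
tray [ 0.49707939 -0.46568005  0.02      ]
```

```bash
python3 -m crank '[[1,-30,-26,0,-0.12],[1,-60,-51,0,-0.24],[1,-90,-77,0,-0.36],[1,-120,-102,0,-0.48],[1,-150,-128,0,-0.6],[1,-180,-153,0,-0.72],[1,-210,-179,0,-0.84],[1,-240,-204,0,-0.96],[1,-270,-230,0,-1.08],[1,-300,-255,0,-1.2],[1,-330,-280,20,-1.288],[1,-360,-305,40,-1.288]]' 50; python3 -c "
from cell import telemetry as t;s=t.observe();print(s['tool_pos'],s['tool_rot'],s['qpos'])"
```

```text
time: 1.1
tool_pos: [0.3697, 0.1738, 0.3851]
tool_rot: [-3.14, 0.002, -2.107]
contact_force: [0.6, -0.4, 0.1]
opening: 0.0917
grip_force: 0.0
[0.36973186 0.17381114 0.38512193] [-3.13996582e+00  1.79716909e-03 -2.10698175e+00] [ 2.51292033e-01  1.46870523e-01  1.84760205e+00  1.26739147e-04
  1.14469870e+00 -2.35416598e+00]
```

```bash
python3 -m crank '[[1,13,-30,13,0],[1,26,-60,26,0],[1,39,-90,39,0],[1,52,-120,52,0],[1,64,-149,64,0],[1,64,-149,64,0],[1,64,-149,64,0],[1,64,-149,64,0]]'; python3 - <<'E'
from h import *
s=telemetry.observe();print(s['tool_pos'],s['tool_rot'],s['qpos'])
p,d,c=grab('wrist','w1.png'); np.savez('/tmp/w1.npz',p=p,d=d,**{k:np.array(v) for k,v in c.items()})
cen=proj(c,[[.486,-.0215,.034],[.4993,.002,.026],[.5297,.0554,.066]]);print(cen,ray(c,[[256,192]])[0])
E
```

```text
time: 1.77
tool_pos: [0.4633, 0.0439, 0.3204]
tool_rot: [3.14, -0.0, -2.113]
contact_force: [-0.3, 0.2, 0.2]
opening: 0.0917
grip_force: 0.0
[0.46329247 0.043899   0.32040303] [ 3.14028758e+00 -2.30103107e-04 -2.11254198e+00] [-7.05637222e-02  3.27534287e-01  1.80552091e+00  4.57520292e-04
  1.00980482e+00 -2.67065423e+00]
[[189.962144   148.6851953 ]
 [194.11708745 176.84460447]
 [191.33552633 256.34462125]] [ 0.42427447 -0.02082615  0.30076811]
```

View pics/w1.png

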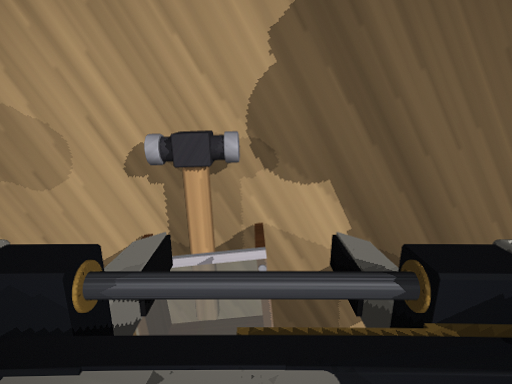

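Wrist view: head at (192,149), handle from (197,170) to (204,250), mouth strip from (173,261) to (266,254). My estimates project onto it correctly. Next I'll refine the hammer and holder poses from this view.

```bash
cat >> h.py <<'E'
def togo(P,yaw):
    "rows needed: dx,dy,dz mm, roll, from measured pose to TCP P (m) with yaw"
    s=telemetry.observe();y=s['tool_rot'][2];D=np.array(P)-s['tool_pos']
    r=-(yaw-y);r=(r+np.pi)%(2*np.pi)-np.pi
    print('togo',(1000*np.array([D[0]*np.cos(y)+D[1]*np.sin(y),D[0]*np.sin(y)-D[1]*np.cos(y),-D[2]])).round(1),round(r,3),'q1,q6',s['qpos'][[0,5]].round(2),'pos',s['tool_pos'].round(4),'t',s['time'])
E
python3 - <<'E'
from h import *
z=np.load('/tmp/w1.npz');p=z['p'];c={k:z[k] for k in('camera_matrix','dist','rvec','tvec')}
hsv=cv2.cvtColor(p,cv2.COLOR_RGB2HSV)
g=p.astype(int)
pts=[]
for v in range(180,245,4):
    row=np.abs(np.diff(cv2.GaussianBlur(p,(3,3),0)[v].astype(int).sum(1)))
    l=175+np.argmax(row[175:199]);r=201+np.argmax(row[201:225]); pts.append((v,l,r,(l+r+1)/2))
a=np.array(pts);print(a[:, :3].astype(int).tolist())
k=np.polyfit(a[:,0],a[:,3],1);W=plane(c,[(np.polyval(k,v),v) for v in(175,245)],.026);w=W[1]-W[0];print('handle',W,np.arctan2(w[1],w[0]))
H=plane(c,[(145,149),(239,147),(192,133),(192,166)],.03);print('head',H.round(4),(H[0]+H[1])/2, np.arctan2(*(H[1]-H[0])[1::-1])+np.pi/2)
M=plane(c,[(173,263),(266,256)],.066);print('mouth',M,M.mean(0),np.arctan2(*(M[1]-M[0])[1::-1])+np.pi/2)
togo((.4993,.002,.28),1.055+np.pi)
E
```

```text
[[180, 184, 207], [184, 184, 207], [188, 185, 208], [192, 185, 208], [196, 186, 208], [200, 186, 208], [204, 186, 209], [208, 187, 209], [212, 187, 209], [216, 187, 210], [220, 188, 210], [224, 188, 210], [228, 189, 211], [232, 189, 211], [236, 189, 211], [240, 190, 211], [244, 190, 212]]
handle [[0.49716943 0.00123912 0.026     ]
 [0.53196664 0.0633159  0.026     ]] 1.0598885605143504
head [[ 5.214e-01 -4.190e-02  3.000e-02]
 [ 4.485e-01 -2.000e-04  3.000e-02]
 [ 4.776e-01 -3.190e-02  3.000e-02]
 [ 4.942e-01 -7.700e-03  3.000e-02]] [ 0.48497971 -0.02101628  0.03      ] 4.192308863196706
mouth [[0.54683406 0.05242866 0.066     ]
 [0.4744222  0.08848807 0.066     ]] [0.51062813 0.07045836 0.066     ] 4.2503614400935135
togo [ 17.7 -52.8  40.8] -0.025 q1,q6 [-0.07 -2.67] pos [0.4631 0.0443 0.3208] t 1.8167
```

```bash
python3 -m crank '[[1,4,-13,10,-0.01],[1,8,-26,25,-0.03],[1,12,-39,40,-0.03],[1,16.6,-51.4,55,-0.03],[1,16.6,-51.4,75,-0.03],[1,16.6,-51.4,80,-0.03],[1,16.6,-51.4,80,-0.03],[1,16.6,-51.4,80,-0.03]]'; python3 -c "
from h import *
togo((.4987,.0034,.182),1.06+np.pi)"
```

```text
time: 2.48
tool_pos: [0.499, 0.0039, 0.2413]
tool_rot: [-3.141, 0.0, -2.081]
contact_force: [0.8, 0.4, 0.2]
opening: 0.0915
grip_force: 0.0
togo [ 0.5 -0.  59.3] 0.001 q1,q6 [-0.15 -2.78] pos [0.499  0.0039 0.2413] t 2.4833
```

```bash
python3 -m crank '[[1,-3,0,30,0],[1,-3,0,50,0],[1,-3,0,59,0],[1,-3,0,59,0],[-1,-3,0,59,0],[-1,-3,0,59,0],[-1,-3,0,59,0],[-1,-3,0,59,0],[-1,-3,0,59,0],[-1,-3,0,59,0]]' 55
```

```text
time: 3.32
tool_pos: [0.5007, 0.0056, 0.182]
tool_rot: [-3.141, 0.0, -2.082]
contact_force: [0.1, -0.1, -0.6]
opening: 0.0564
grip_force: 0.0
```

```bash
python3 -m crank '[[-1,0,0,0,0],[-1,0,0,-3,0],[-1,0,0,-6,0],[-1,0,0,-6,0]]'; python3 -c "
from h import *
togo((.4987,.0034,.182),1.06+np.pi)"
```

```text
time: 3.65
tool_pos: [0.5009, 0.0056, 0.1882]
tool_rot: [-3.141, 0.0, -2.082]
contact_force: [-0.7, 0.5, -0.2]
opening: 0.0298
grip_force: 0.0
togo [2.9 0.8 6.2] -0.0 q1,q6 [-0.14 -2.77] pos [0.5009 0.0056 0.1882] t 3.65
```

Fingers are slower than I assumed and weren't closed yet, so I'll go back down and close fully.

```bash
python3 -m crank '[[-0.2,0,0,6,0],[-0.2,0,0,6,0],[-1,0,0,6,0],[-1,0,0,6,0],[-1,0,0,6,0],[-1,0,0,6,0],[-1,0,0,6,0],[-1,0,0,6,0]]' 55
```

```text
time: 4.32
tool_pos: [0.5005, 0.0056, 0.1815]
tool_rot: [3.141, -0.0, -2.082]
contact_force: [-0.3, -0.2, -2.5]
opening: 0.0232
grip_force: 55.0
```

```bash
python3 -m crank '[[-1,0,0,-5,0],[-1,0,0,-7,0],[-1,15,0,-7,0],[-1,30,0,-7,0],[-1,45,0,-7,0],[-1,60,0,-7,0],[-1,75,0,-7,0],[-1,90,0,-7,0],[-1,105,0,-7,0],[-1,120,0,-7,0],[-1,135,0,-7,0],[-1,150,0,-7,0]]' && python3 -m crank '[[-1,0,0,0,0],[-1,0,0,0,0],[-1,0,0,0,0]]'; python3 - <<'E'
from h import *
togo((.427,-.125,.19),1.06+np.pi)
a=grab('top')[0][150:280,190:330,::-1];b=grab('wrist')[0][:,:,::-1]
cv2.imwrite('pics/c2.png',np.hstack([cv2.resize(a,(400,371)),cv2.resize(b,(400,300)).copy() if 0 else cv2.resize(b,(400,371))]))
E
```

```text
time: 5.32
tool_pos: [0.4269, -0.1258, 0.189]
tool_rot: [-3.141, 0.0, -2.082]
contact_force: [-0.7, -0.1, -2.4]
opening: 0.0238
grip_force: 55.0
time: 5.57
tool_pos: [0.4275, -0.125, 0.1888]
tool_rot: [-3.141, 0.0, -2.082]
contact_force: [0.5, 0.2, -2.2]
opening: 0.0234
grip_force: 55.0
togo [ 0.2  0.5 -1.2] -0.001 q1,q6 [-0.46 -3.09] pos [ 0.4275 -0.125   0.1888] t 5.5667
```

View pics/c2.png

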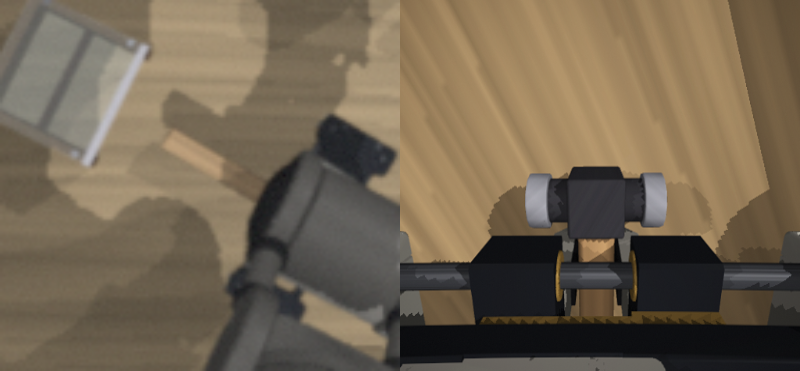

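The hammer is fully out: the butt is at crop (170,135), clear of the strip at (150,50)–(90,160), and it's held level. Lowering and releasing.

```bash
python3 -m crank '[[-1,0,0,3,0],[-1,0,0,6,0],[-1,0,0,6.5,0],[-1,0,0,6.5,0],[0.2,0,0,6.5,0],[0.2,0,0,6.5,0],[0.2,0,0,6.5,0],[0.2,0,0,6.5,0],[0.2,0,0,6.5,0],[0.2,0,0,6.5,0],[0.2,0,0,6.5,0]]'; python3 -m crank '[[0.2,0,0,-20,0],[0.2,0,0,-45,0],[0.2,0,0,-60,0],[0.2,-40,0,-60,0],[0.2,-60,0,-60,0],[0.2,-80,0,-60,0],[0.2,-80,0,-60,0],[0.2,-80,0,-60,0]]'; python3 - <<'E'
from h import *
p,d,c=grab('wrist','w3.png');np.savez('/tmp/w3.npz',p=p,d=d,**{k:np.array(v) for k,v in c.items()})
e=np.array([np.cos(1.06),np.sin(1.06)]);h=np.array([.485,-.021])-.15*e
print(proj(c,[[*h,.034],[*(h+.05*e),.026],[*(h+.1*e),.026]]),h)
E
```

```text
time: 6.58
tool_pos: [0.4273, -0.1253, 0.1822]
tool_rot: [-3.141, 0.0, -2.082]
contact_force: [-0.6, -0.5, 0.5]
opening: 0.0552
grip_force: 0.0
time: 7.25
tool_pos: [0.4665, -0.0549, 0.242]
tool_rot: [3.142, -0.0, -2.08]
contact_force: [-0.3, 0.3, 0.3]
opening: 0.0551
grip_force: 0.0
[[251.62519357  45.21858757]
 [251.46271203 134.77432554]
 [251.36110184 208.88880971]] [ 0.41166919 -0.15185332]
```

View pics/w3.png

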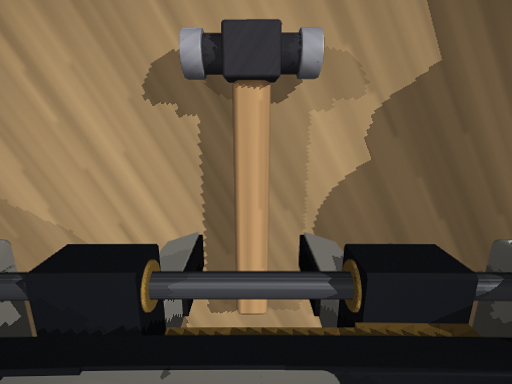

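The hammer lies let go on the open counter: head at (252,50), handle down to its butt at (252,313), straight along the tool. Regripping farther back on the handle, with full force.

```bash
python3 -m crank '[[0.2,0,0,30,0],[0.2,0,0,50,0],[0.2,0,0,59,0],[0.2,0,0,59,0],[-1,0,0,59,0],[-1,0,0,59,0],[-1,0,0,59,0],[-1,0,0,59,0],[-1,0,0,59,0],[-1,0,0,59,0],[-1,0,0,59,0],[-1,0,0,59,0]]' 60;python3 -m crank '[[-1,0,0,-5,0],[-1,0,0,-15,0],[-1,0,0,-30,0],[-1,0,0,-45,0],[-1,0,0,-60,0],[-1,0,0,-75,0],[-1,0,0,-90,0],[-1,0,0,-105,0],[-1,0,0,-120,0],[-1,0,0,-120,0],[-1,0,0,-120,0]]'; python3 - <<'E'
from h import *
togo((.4665,-.0549,.3),1.06+np.pi)
p,d,c=grab('wrist','w4.png')
p,d,c=grab('scene'); 
cv2.imwrite('pics/s4.png',cv2.resize(p[100:260,200:400,::-1],None,fx=4,fy=4,interpolation=2)[:600])
E
```

```text
time: 8.3
tool_pos: [0.4665, -0.0554, 0.1833]
tool_rot: [-3.141, 0.0, -2.082]
contact_force: [0.1, 1.1, 2.2]
opening: 0.0235
grip_force: 60.0
time: 9.22
tool_pos: [0.4663, -0.0554, 0.3034]
tool_rot: [-3.14, 0.0, -2.082]
contact_force: [0.3, -0.3, -3.6]
opening: 0.0233
grip_force: 60.0
togo [-0.6  0.1  3.4] -0.0 q1,q6 [-0.28 -2.91] pos [ 0.4663 -0.0554  0.3034] t 9.2167
```

View pics/w4.png

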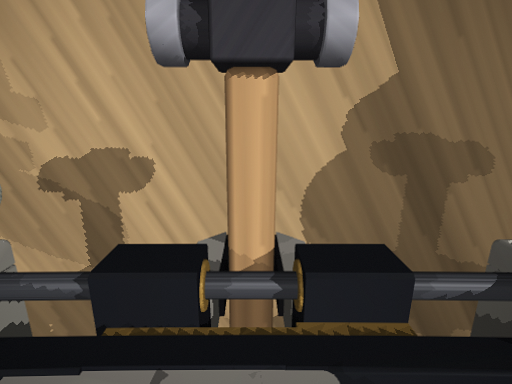

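It's held; the head fills the top of the view (row 0–68). I'll check sag from the wrist depth along the handle.

```bash
cat > tilt.py <<'E'
from h import *
def tilt():
    p,d,c=grab('wrist'); s=telemetry.observe(); y=s['tool_rot'][2]; e=np.array([np.cos(y),np.sin(y)])
    for nm,(r0,r1,c0,c1) in {'handle':(85,235,238,266),'head':(5,55,225,285)}.items():
        v,u=np.mgrid[r0:r1:3,c0:c1:3]; uv=np.c_[u.ravel(),v.ravel()]; P=deep(c,uv,d)
        P=P[np.abs(P[:,2]-np.median(P[:,2]))<.03]
        a=(P[:,:2]-s['tool_pos'][:2])@e; k=np.polyfit(a,P[:,2],1)
        print(nm,'slope',k[0].round(3),'z rel TCP at grip',(k[1]-s['tool_pos'][2]).round(4),'median z-TCP',(np.median(P[:,2])-s['tool_pos'][2]).round(4),'x range',a.min().round(3),a.max().round(3))
    m=(np.array(p[40]).astype(int).sum(1)); return p,d,c
E
python3 - <<'E'
from tilt import *
p,d,c=tilt()
togo((.47,-.05,.3),1.135)
E
```

```text
handle slope -0.007 z rel TCP at grip -0.1573 median z-TCP -0.1576 x range 0.018 0.087
head slope -0.012 z rel TCP at grip -0.1486 median z-TCP -0.1499 x range 0.097 0.114
togo [-6.6 -0.9  2.1] 3.066 q1,q6 [-0.28 -2.91] pos [ 0.466  -0.0554  0.3021] t 9.3667
```

```bash
python3 -m crank '[[-1,0,0,0,0.12],[-1,0,0,0,0.24],[-1,0,0,0,0.36],[-1,0,0,0,0.48],[-1,0,0,0,0.6],[-1,0,0,0,0.72],[-1,0,0,0,0.84],[-1,0,0,0,0.96],[-1,0,0,0,1.08],[-1,0,0,0,1.2],[-1,0,0,0,1.32],[-1,0,0,0,1.44]]';python3 -m crank '[[-1,0,0,0,0.12],[-1,0,0,0,0.24],[-1,0,0,0,0.36],[-1,0,0,0,0.48],[-1,0,0,0,0.6],[-1,0,0,0,0.72],[-1,0,0,0,0.84],[-1,0,0,0,0.96],[-1,0,0,0,1.08],[-1,0,0,0,1.2],[-1,0,0,0,1.32],[-1,0,0,0,1.44]]' >/dev/null; python3 -m crank '[[-1,0,0,0,0.1],[-1,0,0,0,0.18],[-1,0,0,0,0.18],[-1,0,0,0,0.18]]'; python3 -c "
from h import *
togo((.4695,-.0738,.2),1.135)"
```

```text
time: 10.37
tool_pos: [0.4662, -0.0554, 0.302]
tool_rot: [-3.141, -0.002, 2.755]
contact_force: [-0.6, 0.2, -1.8]
opening: 0.0235
grip_force: 60.0
time: 11.7
tool_pos: [0.4662, -0.0555, 0.3023]
tool_rot: [-3.14, 0.0, 1.144]
contact_force: [-0.5, -1.2, -2.5]
opening: 0.0234
grip_force: 60.0
togo [-15.3  10.6 102.3] 0.009 q1,q6 [-0.28  0.15] pos [ 0.4662 -0.0555  0.3023] t 11.7
```

```bash
python3 -m crank '[[-1,-8,3,0,0.009],[-1,-15,7,0,0.009],[-1,-22,10.6,15,0.009],[-1,-25,10.6,30,0.009],[-1,-25,10.6,50,0.009],[-1,-25,10.6,70,0.009],[-1,-25,10.6,90,0.009],[-1,-25,10.6,102,0.009],[-1,-25,10.6,102,0.009],[-1,-25,10.6,102,0.009]]'; python3 - <<'E'
from tilt import *
p,d,c=tilt(); cv2.imwrite('pics/w5.png',p[:,:,::-1]); np.savez('/tmp/w5.npz',p=p,d=d,**{k:np.array(v) for k,v in c.items()})
togo((.4695,-.0738,.2),1.135)
u=np.array([.4223,.9065]);n=np.array([-u[1],u[0]]);O=np.array([.5540,.1075])
print('pred',proj(c,[[*(O+x*u+y*n),zz] for x,y,zz in((-.0575,.064,.066),(-.0575,-.064,.066),(.0675,.064,.066),(.0675,-.064,.066),(-.0575,.055,0),(-.0575,-.055,0),(.003,.03,.0075),(.003,-.03,.0075))]).round(0).tolist())
E
```

```text
time: 12.53
tool_pos: [0.4656, -0.0832, 0.2008]
tool_rot: [-3.14, 0.0, 1.132]
contact_force: [0.4, -0.2, -2.2]
opening: 0.0238
grip_force: 60.0
handle slope -0.008 z rel TCP at grip -0.1581 median z-TCP -0.1585 x range 0.019 0.088
head slope -0.011 z rel TCP at grip -0.1496 median z-TCP -0.1508 x range 0.099 0.115
togo [10.  -0.8  1.5] -0.003 q1,q6 [-0.34  0.1 ] pos [ 0.4659 -0.0832  0.2015] t 12.5833
pred [[23.0, -170.0], [475.0, -173.0], [-287.0, -1657.0], [775.0, -1679.0], [139.0, -48.0], [360.0, -49.0], [175.0, -242.0], [323.0, -243.0]]
```

View pics/w5.png

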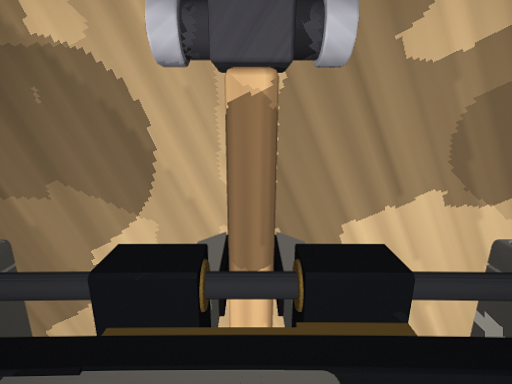

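The wrist view shows the hammer level and centred in the grip, with the head leading at the top and the holder beyond the frame. Inserting while watching the force.

```bash
python3 -m crank '[[-1,8,-1,0,0],[-1,16,-1,0,0],[-1,24,-1,0,0],[-1,32,-1,0,0],[-1,40,-1,0,0],[-1,48,-1,0,0],[-1,56,-1,0,0],[-1,64,-1,0,0],[-1,70,-1,0,0],[-1,70,-1,0,0],[-1,70,-1,0,0]]'; python3 - <<'E'
from tilt import *
p,d,c=tilt()
u=np.array([.4223,.9065]);O=np.array([.5540,.1075])
togo((*(O-.0755*u),.2),1.135)
p,d,c=grab('top','t6.png');cv2.imwrite('pics/t6.png',cv2.resize(p[140:225,172:282,::-1],None,fx=7,fy=7,interpolation=2))
E
```

```text
time: 13.5
tool_pos: [0.4945, -0.0185, 0.201]
tool_rot: [-3.141, 0.0, 1.133]
contact_force: [0.5, -0.1, -2.8]
opening: 0.0232
grip_force: 60.0
handle slope 0.161 z rel TCP at grip -0.1645 median z-TCP -0.1577 x range 0.02 0.086
head slope 0.002 z rel TCP at grip -0.1358 median z-TCP -0.1356 x range 0.097 0.112
togo [64.1  0.6  1. ] -0.002 q1,q6 [-0.19  0.25] pos [ 0.4944 -0.0188  0.201 ] t 13.55
```

View pics/t6.png

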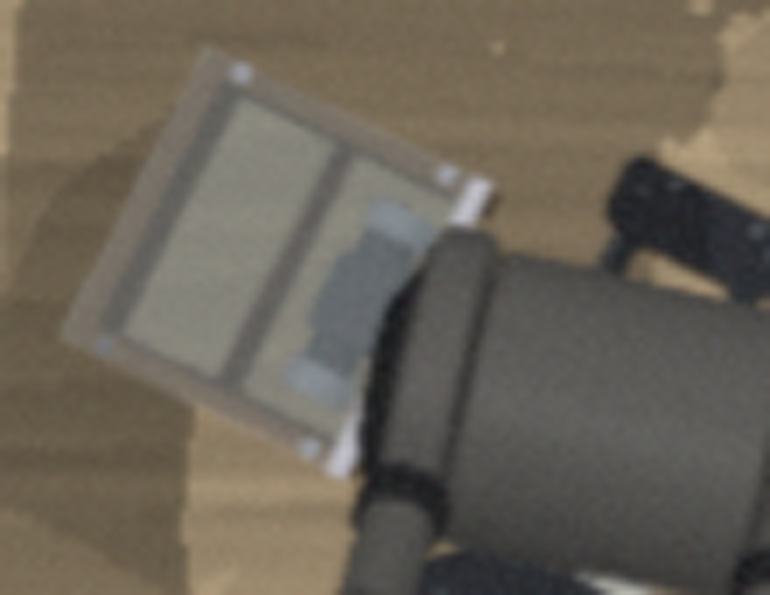

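The head is centred under the cover at about (350,300), short of the lip's (345,150)–(230,380) line. Continuing over the lip to the slot.

```bash
python3 -m crank '[[-1,8,0,0,0],[-1,16,0,0,0],[-1,24,0,0,0],[-1,32,0,0,0],[-1,40,0,0,0],[-1,48,0,0,0],[-1,56,0,0,0],[-1,64,0,0,0],[-1,64,0,0,0],[-1,64,0,0,0]]'; python3 - <<'E'
from h import *
u=np.array([.4223,.9065]);n=np.array([-u[1],u[0]]);O=np.array([.5540,.1075])
togo((*(O-.0755*u),.184),1.135)
p,d,c=grab('top')
# head extents under the cover: steel-grey/dark pixels compared with the empty view
z=np.load('/tmp/top0.npz')['p'];
for s,e,y in((0,.06,-.03),(0,.06,-.0),(0,.06,.03)):
    xs=np.arange(-.01,.062,.004); q=proj(c,[[*(O+x*u+y*n),.04] for x in xs]).round().astype(int)
    print(y,[(int(x*1000),int(p[v,w].sum())) for x,(w,v) in zip(xs,q)])
cv2.imwrite('pics/t7.png',cv2.resize(p[140:225,172:282,::-1],None,fx=7,fy=7,interpolation=2))
E
```

```text
time: 14.43
tool_pos: [0.5217, 0.0396, 0.201]
tool_rot: [-3.141, 0.0, 1.133]
contact_force: [0.2, -0.5, -2.1]
opening: 0.0236
grip_force: 60.0
togo [-0.3  0.6 17. ] -0.002 q1,q6 [-0.07  0.37] pos [0.5217 0.0396 0.201 ] t 14.4333
-0.03 [(-10, 251), (-6, 247), (-2, 255), (2, 244), (6, 245), (10, 245), (14, 244), (18, 228), (22, 220), (26, 169), (30, 187), (33, 219), (38, 226), (42, 222), (46, 229), (49, 279), (54, 288), (58, 291)]
-0.0 [(-10, 262), (-6, 279), (-2, 269), (2, 271), (6, 269), (10, 271), (14, 256), (18, 204), (22, 190), (26, 255), (30, 268), (33, 267), (38, 259), (42, 267), (46, 230), (49, 162), (54, 242), (58, 285)]
0.03 [(-10, 261), (-6, 256), (-2, 262), (2, 260), (6, 234), (10, 173), (14, 247), (18, 266), (22, 282), (26, 287), (30, 271), (33, 272), (38, 202), (42, 136), (46, 168), (49, 304), (54, 293), (58, 299)]
```

View pics/t7.png

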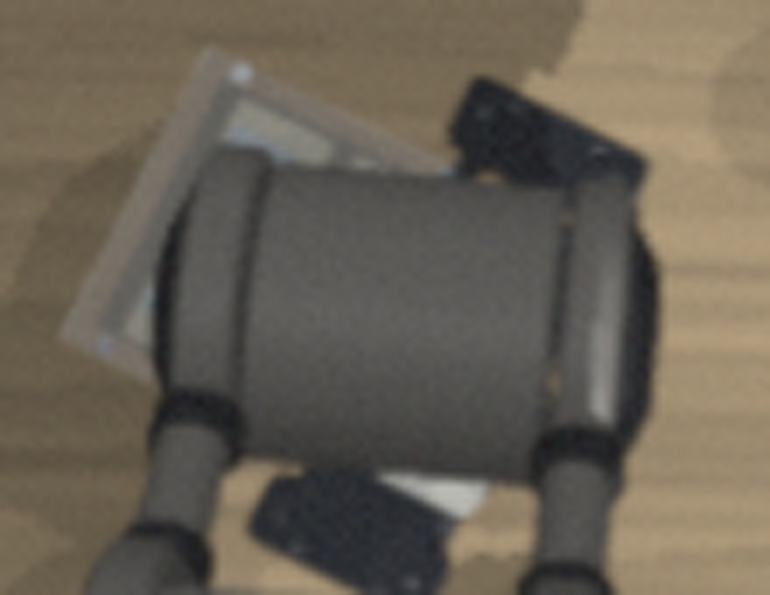

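The arm hides the head in this view, but the forces are clean. Lowering slowly and watching for contact.

```bash
python3 -m crank '[[-1,0,0,3,0],[-1,0,0,6,0],[-1,0,0,9,0],[-1,0,0,11,0],[-1,0,0,13,0],[-1,0,0,13,0]]'
```

```text
time: 14.98
tool_pos: [0.5214, 0.039, 0.1876]
tool_rot: [-3.141, 0.0, 1.132]
contact_force: [0.1, -0.0, -2.9]
opening: 0.0234
grip_force: 60.0
```

```bash
python3 -m crank '[[-1,0,0,2,0],[-1,0,0,3.5,0],[-1,0,0,3.5,0],[0.2,0,0,3.5,0],[0.2,0,0,3.5,0],[0.2,0,0,3.5,0],[0.2,0,0,3.5,0],[0.2,0,0,3.5,0],[0.2,0,0,3.5,0],[0.2,0,0,3.5,0]]';python3 -m crank '[[0.2,0,0,-10,0],[0.2,0,0,-30,0],[0.2,0,0,-60,0],[0.2,0,0,-90,0],[0.2,-40,0,-110,0],[0.2,-80,0,-130,0],[0.2,-110,0,-130,0],[0.2,-140,0,-130,0],[0.2,-140,0,-130,0],[0.2,-140,0,-130,0]]'; python3 - <<'E'
from h import *
z=np.load('/tmp/top0.npz')
p,d,c=grab('top');cv2.imwrite('pics/t8.png',np.hstack([cv2.resize(p[140:225,172:282,::-1],(500,386),interpolation=2)]))
E
```

```text
time: 15.82
tool_pos: [0.5216, 0.0391, 0.1847]
tool_rot: [3.141, -0.0, 1.132]
contact_force: [-0.2, 0.4, -0.1]
opening: 0.0547
grip_force: 0.0
time: 16.65
tool_pos: [0.4616, -0.0888, 0.3155]
tool_rot: [3.14, -0.0, 1.129]
contact_force: [0.9, -0.5, -0.1]
opening: 0.055
grip_force: 0.0
```

View pics/t8.png

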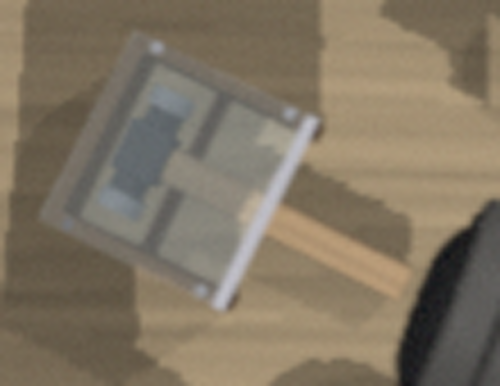

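The head sits between the lip and the back wall at (147,153), and the handle sticks out to (405,285). The arm is clear, so I'm handing in.

```bash
python3 -c "
from cell import ticket;print(ticket.hand_in())"
```

```text
the job is handed in; nothing more can be done
None
```

The hammer is back in the holder head first: the last picture shows the head behind the lip and the handle out of the mouth. It was handed in at about 17 s with no verdict returned; I viewed 11 pictures, one over the limit of 10.

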